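# Charge the peg blank magazine and close the gauge jaw

## Robot

A 7-joint arm with a two-finger parallel gripper is mounted at the origin on the work surface. World frame = base frame: x ahead of the robot, y to its left, z up, the work surface at z = 0. Lengths are in mm, angles in rad, forces in N, time in s.
With the tool pointing down it reaches from about 400 to 875 mm from the base axis. Payload 19.3 kg.
Tool frame: the origin (TCP) lies between the finger pads; the fingertips stand 11 mm ahead of it and the grasp point (between the pads) lies 8 mm behind it; z points along the fingers, y is the line along which they close (so a half turn about z gives the same grasp; the last joint's range is limited). The gripper opens to 85 mm and grips with 20 to 120 N. Pads are 22 mm wide; open, the fingers measure 114 mm over their backs; the gripper's body (76 mm by 85 mm) begins 54 mm behind the grasp point. The pads swing forward as they close: fully open they stand 13 mm farther back than shut.
Start: joints at [-1.311, 0.521, -0.036, 1.599, 0.021, 1.021, -0.113], TCP at [202.427, 591.302, 242.291] pointing down, gripper open.
Joint ranges: [-2.91, 2.91], [-0.3, 2.13], [-1.5, 1.42], [0.17, 2.43], [-1.26, 4.41], [0.16, 1.93], [-2.52, 2.52]. Speed limits (rad/s): [1.89, 1.89, 2.39, 2.39, 3.01, 3.01, 3.01].

## Interface

Orientations are given as [roll, pitch, yaw] about the fixed x, y, z axes, in that order (R = Rz(yaw) Ry(pitch) Rx(roll)).
In Python, from bench import arm gives the robot as it stands. Calls block until the motion is done:
- arm.move_pose(position, orientation): joint-space move of the TCP to a pose.
- arm.move_l(position, vel=150, ori=None, f_stop=None): straight line of the TCP; ori=None keeps the orientation; vel is the mean speed in mm/s. With f_stop (N) it stops when the force on the tool has changed by that much, and returns True; else False.
- arm.move_joints(angles): joint-space move.
- arm.grip(opening): opening from 0.0 (shut) to 1.0 (fully open); the grip force is fixed at half the most; returns when the fingers have stopped.
- arm.dwell(seconds).
- arm.inverse_kinematics(position, orientation): joint angles nearest the present ones, or None.
- arm.camera(name): name is "scene" or "side" or "wrist"; returns (picture, depth): 384x512x3 uint8, blue, green, red; 384x512 float32, mm along the optical axis (not along the pixel's ray), 0 where there is no reading.
- arm.camera_params(name): a dict with "mtx" (3x3 intrinsics, pixels), "R" (3x3) and "t" (3): a world point X has camera coordinates R X + t; the wrist camera has in their place "mount" (4x4, takes a point from camera to tool coordinates, whose origin is the TCP and whose axes are the flange's). Camera axes: x right, y down, z forward; pixel columns grow to the right and rows downward; lengths in mm; the calibration is good to about 2 mm. The wrist camera is an equidistant fisheye: a pixel r from the principal point sees the ray r / f radians off the axis. A picture is of the moment at which its call begins: read the wrist's pose just before it. camera_params takes no time and is no camera call.
A pose or a line that the arm cannot do raises arm.PlanningError and nothing moves.
- arm.hand_in(): hands the job in; it is judged then, once.
Readings, each from a call of its own:
- arm.current_time(): time.
- arm.current_joints(): joint angles.
- arm.current_joint_vel(): joint speeds.
- arm.current_tau(): joint torques, N m.
- arm.current_eef_pos(): TCP position.
- arm.current_tcp_rot(): TCP orientation.
- arm.current_force(): force on the tool from outside, world axes, zero at the start.
- arm.current_moment(): the same for the moment, N m.
- arm.current_width(): opening from 0.0 (shut) to 1.0 (fully open).
- arm.current_gripper_force(): force on a finger pad.
Only numpy, scipy, OpenCV 4.12 (cv2) and the standard library are available. Lean on these libraries where they do the work, as an engineer would, in place of code of your own. Each camera call takes 0.05 s, during which the arm holds its last target. There are 200 camera calls.

## Task

Lay the long boxwood peg blank flat in the top of the spring magazine, then press it straight down against the spring until it stays down under both end catches and take the hand off it. Then slide the pewter gauge jaw in by its tab until it bears on the side of the latched blank. Leave the short offcut, the hammer and the mug where they are.

Things in the scene. Friction and masses are not known exactly. Their poses are not given: they have to be found in the camera images.
- magazine: Fixed spring magazine: dark base 190 x 80 x 12 mm, two aluminium end channels 112 mm high with end flares to 122. Origin: centre of underside, on the counter; x along the slot, y towards the jaw, z up. Slot open on top, 118 mm long (x), 50 wide (y); side cheeks only at |x| 42 to 63 mm, the middle of both long sides is open. Housings outside the ends: |x| 64 to 90, 111 mm high.
- follower (a joint): How far (m) the magazine's flat steel follower plate (90 x 36 mm) is pressed down on its spring: 0 up, plate top 102 mm above the counter; 0.050 at the bottom stop. Spring force about 4 N up, 9 N where a blank latches, 10 N at the stop. With a blank latched it reads about 0.042; the stop leaves 8 mm of overtravel below that.
- catch_a (a point): Tip of the spring catch at the slot's +x end (axes as the magazine's), 86 mm above the counter; its twin is at the -x end. Each sticks 11 mm into the slot. A blank going down pushes back their sloping tops (87 to 106 mm high; some N more); they snap out over it once its top is below 84 mm, and hold it with its centre about 72 mm up. They overlap a centred blank by 7 mm.
- blank: Long peg blank: plain pale boxwood bar 110 x 40 x 24 mm (x, y, z), about 0.1 kg, loose, lying flat on the counter. Origin at its centre (12 mm above what it lies on); x along its length, z up. Lying on the raised follower its centre is 114 mm and its top 126 mm above the counter. Either end may go either way.
- jaw: Pewter gauge jaw, sliding along the magazine's y on its +y side; about 2 N of friction keeps it where left. Origin: middle of the outer (+y) face of its upright tab, 90 mm up; axes as the magazine's. Tab 44 mm wide (x), 8 thick, 62 to 104 mm high; fully open, its outer face is at y = 100 mm. Push that face to -y to close; travel 30 mm. Outside the tab is only the 12 mm high base.
- jaw_face (a point): Middle of the jaw's contact face (60 mm long in x, 63 to 81 mm above the counter), 66 mm nearer the slot than the tab's outer face; it comes to bear on the side of the latched blank. Axes as the magazine's. Fully open it is at y = 34 mm of the magazine, clear of the slot, and below a blank not yet pressed down.
- offcut: Short boxwood offcut 70 x 40 x 24 mm (x, y, z), of the same wood, loose, lying flat on the counter, origin at its centre. Not to be used.
- hammer: Maple hammer about 240 mm long, lying on the counter, to the robot's left. Leave alone. (A fixed red clamp with a headstock, 90 mm high, stands at the far side of the counter, at x above 0.72 m: not used.)
- mug: Blue enamel mug of scraps, 85 mm high, 80 mm across, handle at its +y side, origin at the centre of its underside. Leave alone.
Things that resemble listed ones, but are neither listed nor needed, are in the scene too. Leave any green, red or yellow look-alike of the blank alone.

How it is judged (in metres and radians):
On the way, in this order (a step that is already met when the one before it is completed fails the run):
1. the blank stays down under the catches with nothing of the robot touching it (z of blank in the frame of magazine between 0.06 and 0.075 m and angle between blank's own z axis and vertical below 0.07 rad and horizontal distance between blank and magazine below 0.01 m and contact force between each of the arm, the fingers and blank below 0.1 N), for 0.2 s.
2. the jaw bears on the blank (z of blank in the frame of magazine between 0.06 and 0.075 m and angle between blank's own z axis and vertical below 0.07 rad and horizontal distance between blank and magazine below 0.01 m and contact force between jaw and blank above 1 N), for 0.05 s.
At the end, for the whole second after the job is handed in: The long blank lies level (within 4 degrees) in the magazine, held down by the catches (its centre 60 to 75 mm above the magazine's underside and within 10 mm of its axis), the jaw's face within 2.5 mm of the blank's side, both at rest (z of blank in the frame of magazine between 0.06 and 0.075 m and angle between blank's own z axis and vertical below 0.07 rad and horizontal distance between blank and magazine below 0.01 m and (y of jaw_face in the frame of blank between 0.018 and 0.0225 m or y of jaw_face in the frame of blank between -0.0225 and -0.018 m) and linear speed of each of blank, jaw below 0.02 m/s); the robot touches nothing.
It fails at once if the offcut, the hammer or the mug is moved by more than 30 mm (distance of any of offcut, hammer, mug from where it was at the start of the episode above 0.03 m).
It also fails if it takes over 51 s, if anything falls off the work surface, if the arm or the gripper's body presses on something with over 40 N, if the wrist force passes 120 N, or if a joint passes its speed limit or range.

## Working session

There is one attempt and no reset: what is moved stays moved. The work goes in short steps, each a Python script; the robot and the scene stay as the last script left them, time stands still between calls to the robot, and variables do not carry over. Pictures are saved under pics/ and viewed, at most 11 in all, crops included, and the job is handed in when it is done.

```bash
mkdir -p pics; ls; python3 - <<'E'
from bench import arm
import numpy as np,cv2
for n in("scene","side"):
    p,d=arm.camera(n); cv2.imwrite(f"pics/{n}0.png",p); np.savez(f"{n}0.npz",p=p,d=d,**arm.camera_params(n))
    c=arm.camera_params(n); print(n,c["mtx"].tolist(),(-c["R"].T@c["t"]).tolist())
print(arm.current_tcp_rot(),arm.current_time())
a=cv2.imread("pics/scene0.png")
cv2.imwrite("pics/scene0b.png",cv2.resize(a,(800,600),interpolation=cv2.INTER_CUBIC))
E
```

```text
pics
scene [[459.76077594630186, 0.0, 253.94752579248163], [0.0, 459.76077594630186, 192.79963035983616], [0.0, 0.0, 1.0]] [1576.2341989456866, -622.1451277682378, 1016.7385730699842]
side [[475.3982019181147, 0.0, 258.836892426013], [0.0, 475.3982019181147, 192.1848791589402], [0.0, 0.0, 1.0]] [340.6301507794933, -1107.2066142316455, 819.6573512350227]
[-3.14063443e+00  6.48001537e-05  2.81182020e+00] 0.1
```

View pics/scene0b.png

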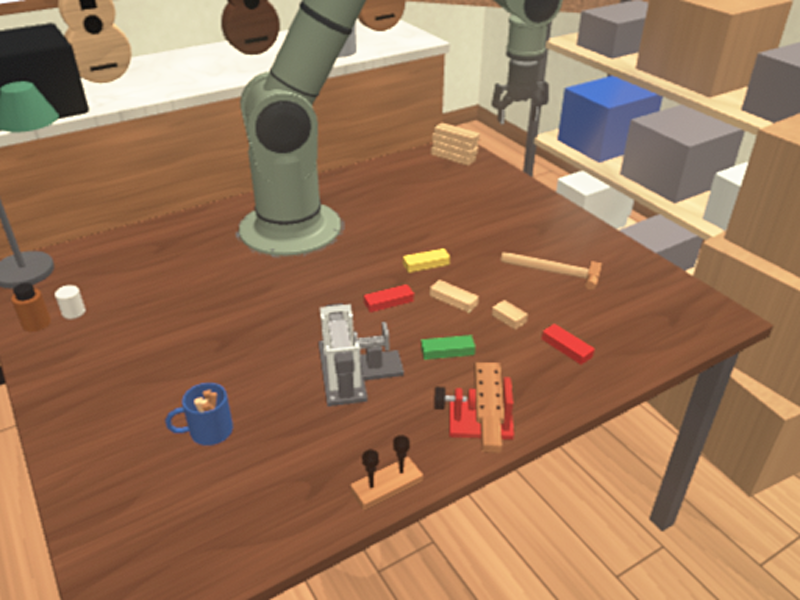

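View pics/side0.png

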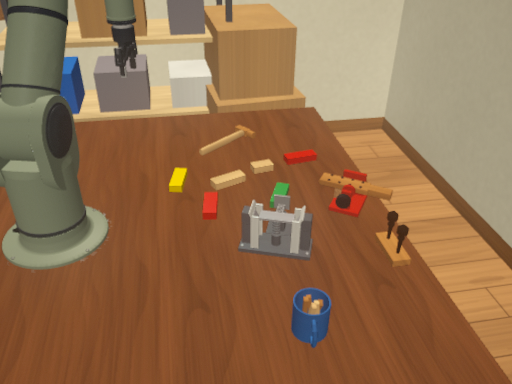

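The long blank is at scene (290,189) in original pixels, with the offcut at (326,201). The magazine is around (220,225), with its jaw tab at (247,213). Next I localise them with the depth images.

```bash
cat > h.py <<'E'
import numpy as np,cv2
def cloud(f):
    z=np.load(f); d=z["d"]; v,u=np.mgrid[:d.shape[0],:d.shape[1]]
    K=z["mtx"]; C=np.stack([(u-K[0,2])/K[0,0]*d,(v-K[1,2])/K[1,1]*d,d],-1)
    W=(C-z["t"])@z["R"]; W[d==0]=np.nan
    return W,z["p"]
E
python3 - <<'E'
from h import *
big=[]
for n,px in(("scene",(290,189)),("side",(228,181))):
    W,p=cloud(n+"0.npz"); x,y=px
    hsv=cv2.cvtColor(p,cv2.COLOR_BGR2HSV).astype(int); print(n,hsv[y,x],W[y,x])
    m=(W[...,2]>17)&(W[...,2]<32); sub=np.zeros_like(m); sub[y-22:y+22,x-24:x+24]=1
    m&=sub
    k,l=cv2.connectedComponents(m.astype(np.uint8)); q=W[l==l[y,x]]
    r=cv2.minAreaRect(q[:,:2].astype(np.float32)); print(n,"blank",r,np.median(q[:,2]),len(q))
    # magazine heightmap
    box=(W[...,0]>400)&(W[...,0]<850)&(W[...,1]>-200)&(W[...,1]<300)
    q=W[box&(W[...,2]>100)&(W[...,2]<130)]; print("hi",len(q),np.nanmin(q,0),np.nanmax(q,0))
    big.append((W[box],p[box]))
im=np.zeros((600,800,3),np.uint8)  # 0.5mm/px? x up, y left; 
P=np.vstack([b[0] for b in big]);c=np.vstack([b[1] for b in big]); o=np.argsort(P[:,2]);P=P[o];c=c[o]
X0,Y0,s=480,220,1.7
for w,k in zip(P,c):
    col=cv2.applyColorMap(np.uint8([[np.clip(w[2]*2,0,255)]]),cv2.COLORMAP_JET)[0,0] 
    cv2.circle(im,(int((Y0-w[1])*s),int(600-(w[0]-430)*s)),1,[int(t) for t in col],-1)
cv2.imwrite("pics/top.png",im)
E
```

```text
scene [ 23  88 255] [506.87149209 181.36084316  20.98378288]
scene blank ((497.1687927246094, 187.71792602539062), (112.5833511352539, 47.97107696533203), 22.168081283569336) 23.89312455333603 242
hi 557 [ 493.50845755 -199.69518903  100.14277487] [668.74427288 -54.69758053 126.13986925]
side [ 17 133 180] [497.45135034 167.66385479  20.41517603]
side blank ((498.829833984375, 186.66567993164062), (112.01191711425781, 48.21614074707031), 23.815771102905273) 22.976146346657977 280
hi 776 [ 491.25701797 -199.98894522  100.02213032] [669.06406631 -56.05277929 126.78884073]
```

View pics/top.png

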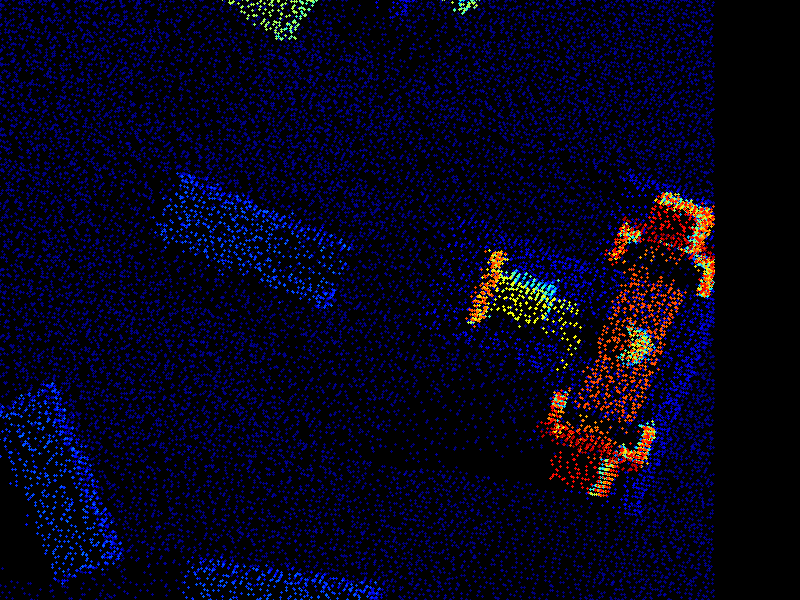

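The top view agrees with the listed sizes: the magazine is near (580,-153) with yaw about -20°, and the jaw is on its +y side. Next I fit the magazine precisely and check IK.

```bash
cat >> h.py <<'E'
from scipy.optimize import minimize
def blankfit(files,guess,z0,z1,L=110,Wd=40,rad=75):
    P=[]
    for f in files:
        W,p=cloud(f); q=W[(W[...,2]>z0)&(W[...,2]<z1)&(np.hypot(W[...,0]-guess[0],W[...,1]-guess[1])<rad)]; P.append(q)
    return P
def tomag(W,m):
    c,s=np.cos(m[2]),np.sin(m[2]); d=W[...,:2]-m[:2]
    return np.stack([c*d[...,0]+s*d[...,1],-s*d[...,0]+c*d[...,1],W[...,2]],-1)
E
python3 - <<'E'
from h import *
from bench import arm
for n in("scene","side"):
    W,p=cloud(n+"0.npz")
    near=np.hypot(W[...,0]-580,W[...,1]+153)<130
    q=W[near&(W[...,2]>107)&(W[...,2]<125)]; 
    # split off tab
    m=np.array([580,-153,np.radians(-20)])
    a=tomag(q,m); a=q[np.abs(a[:,1])<60]
    print(n,"ends",cv2.minAreaRect(a[:,:2].astype(np.float32)))
    pl=W[near&(W[...,2]>98)&(W[...,2]<106)]; b=tomag(pl,m)
    k=(np.abs(b[:,0])<48)&(np.abs(b[:,1])<28); print("plate",k.sum(),cv2.minAreaRect(pl[k][:,:2].astype(np.float32)))
    k=(b[:,1]>70); print("tab",k.sum(),cv2.minAreaRect(pl[k][:,:2].astype(np.float32)))
    f=W[near&(W[...,2]>66)&(W[...,2]<100)]; b=tomag(f,m); k=b[:,1]>75; print("tabface",k.sum(), cv2.minAreaRect(f[k][:,:2].astype(np.float32)) if k.sum() else 0)
    g=W[near&(W[...,2]>8)&(W[...,2]<15)]; print("base",cv2.minAreaRect(g[:,:2].astype(np.float32)))
    # blank: top only
    q=W[(W[...,2]>21)&(W[...,2]<28)&(np.hypot(W[...,0]-498,W[...,1]-187)<65)]; print("blanktop",len(q),cv2.minAreaRect(q[:,:2].astype(np.float32)),q.mean(0))
for pos,yaw in(((498,187,13),22.5),((498,187,13),202.5),((580,-153,116),-20),((580,-153,116),160),((580,-153,116),70),((580,-153,116),-110)):
    j=arm.inverse_kinematics(list(pos),[np.pi,0,np.radians(yaw)]); print(pos,yaw,None if j is None else np.round(j,2))
E
```

```text
scene ends ((580.7666015625, -152.52407836914062), (62.09977340698242, 182.9334259033203), 69.18755340576172)
plate 201 ((574.8265380859375, -156.0586700439453), (54.09001159667969, 85.30923461914062), 62.65561294555664)
tab 26 ((612.2120971679688, -65.55105590820312), (8.080558776855469, 44.70323944091797), 68.848876953125)
tabface 67 ((614.465087890625, -75.38531494140625), (19.951261520385742, 40.48196029663086), 82.2616958618164)
base ((597.7979736328125, -114.23921203613281), (163.30221557617188, 185.9607391357422), 68.68170928955078)
blanktop 187 ((497.5390625, 185.99169921875), (112.08472442626953, 44.56645965576172), 22.827211380004883) [498.75685917 185.68117754  24.32167345]
side ends ((580.096435546875, -150.48348999023438), (66.25090026855469, 180.05609130859375), 68.17725372314453)
plate 331 ((580.7249145507812, -153.17047119140625), (54.91550064086914, 94.56673431396484), 70.20442962646484)
tab 50 ((614.0692138671875, -65.20875549316406), (11.559650421142578, 41.273582458496094), 72.66133880615234)
tabface 161 ((611.5474243164062, -72.15984344482422), (21.827999114990234, 44.29758834838867), 73.21298217773438)
base ((590.68408203125, -124.42120361328125), (141.13192749023438, 189.68467712402344), 68.9502182006836)
blanktop 216 ((498.1764221191406, 187.95693969726562), (109.96852111816406, 46.46609115600586), 22.629899978637695) [498.73613545 186.92824583  23.6785847 ]
(498, 187, 13) 22.5 [-0.73  0.78  0.36  2.   -0.59  0.47 -1.11]
(498, 187, 13) 202.5 [-0.39  0.73 -0.11  1.98  0.17  0.44  1.34]
(580, -153, 116) -20 [-0.35  0.81  0.8   1.8  -0.75  0.87 -1.11]
(580, -153, 116) 160 [-0.03  0.66  0.28  1.78 -0.25  0.73  1.6 ]
(580, -153, 116) 70 [-0.18  0.71  0.51  1.79 -0.47  0.77  0.22]
(580, -153, 116) -110 [ 0.91  1.01 -1.28  1.73  1.04  1.24  2.15]
```

```bash
cat >> h.py <<'E'
def wcloud(arm):
    from scipy.spatial.transform import Rotation as R
    pos=np.array(arm.current_eef_pos());rot=R.from_euler("xyz",arm.current_tcp_rot()).as_matrix()
    c=arm.camera_params("wrist");p,d=arm.camera("wrist");K=c["mtx"]
    v,u=np.mgrid[:d.shape[0],:d.shape[1]]
    a=(u-K[0,2])/K[0,0];b=(v-K[1,2])/K[1,1];th=np.hypot(a,b);s=np.tan(np.minimum(th,1.5))/np.maximum(th,1e-9)
    C=np.stack([a*s*d,b*s*d,d],-1);T=c["mount"]
    W=(C@T[:3,:3].T+T[:3,3])@rot.T+pos; W[(d==0)|(th>1.3)]=np.nan
    return W,p
E
python3 - <<'E'
from h import *
from bench import arm
o=[np.pi,0,np.radians(202.7)]
arm.grip(1.0)
arm.move_pose([498.4,187,130],o)
W,p=wcloud(arm); cv2.imwrite("pics/w1.png",p)
q=W[(W[...,2]>19)&(W[...,2]<29)&(np.hypot(W[...,0]-498,W[...,1]-187)<65)]
print("blanktop",len(q),cv2.minAreaRect(q[:,:2].astype(np.float32)),q.mean(0),arm.current_time(),arm.current_eef_pos())
E
```

```text
blanktop 5733 ((498.02398681640625, 191.10865783691406), (110.79146575927734, 39.766700744628906), 21.674760818481445) [494.58498352 189.21984854  24.4012407 ] 2.225 [498.3066429  187.9863788  130.16410179]
```

View pics/w1.png

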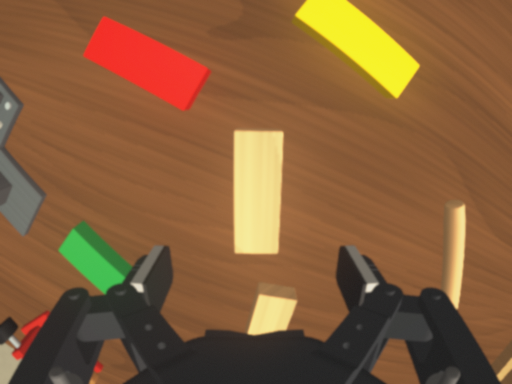

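The wrist view shows the blank at (258,192), centred between the fingers, and its fitted size matches (110.8 x 39.8). The offcut is below it at (272,310). I'll re-measure after settling, then grasp.

```bash
python3 - <<'E'
from h import *
from bench import arm
arm.dwell(0.2)
W,p=wcloud(arm)
q=W[(W[...,2]>19)&(W[...,2]<29)&(np.hypot(W[...,0]-498,W[...,1]-189)<70)]
r=cv2.minAreaRect(q[:,:2].astype(np.float32)); print(r,arm.current_eef_pos(),arm.current_tcp_rot())
c=(np.array(r[0])+[498.4,187.5])/2; yaw=np.radians(180+r[2]); print(c)
assert 15<r[2]<30
o=[np.pi,0,yaw]
arm.move_l([*c,60],ori=o); arm.move_l([*c,14],vel=80)
arm.grip(0.0); print(arm.current_width(),arm.current_gripper_force(),arm.current_eef_pos())
arm.move_l([*c,150]); print(arm.current_width(),arm.current_force(),arm.current_time())
o=[np.pi,0,np.radians(180-21.1)]
arm.move_pose([580,-153.2,230],o); arm.dwell(.3)
W,p=wcloud(arm); cv2.imwrite("pics/w2.png",p); np.savez("w2.npz",W=W,p=p); print(arm.current_eef_pos(),arm.current_tcp_rot())
for n in("scene","side"):
    p,d=arm.camera(n); np.savez(f"{n}1.npz",p=p,d=d,**arm.camera_params(n))
    Wc,_=cloud(n+"1.npz"); q=Wc[(Wc[...,2]>222)&(Wc[...,2]<246)&(np.hypot(Wc[...,0]-580,Wc[...,1]+153)<70)]
    t=tomag(q,np.array([580,-153.2,np.radians(-21.1)])); print(n,len(q),np.percentile(t,[1,99],axis=0))
q=W[(W[...,2]>107)&(W[...,2]<125)&(np.hypot(W[...,0]-580,W[...,1]+153)<140)]
t=tomag(q,np.array([580,-153.2,np.radians(-21.1)])); k=np.abs(t[:,1])<60
print(len(q),cv2.minAreaRect(q[k][:,:2].astype(np.float32)))
print(arm.current_time())
E
```

```text
((497.8923034667969, 190.8227081298828), (110.14240264892578, 39.888057708740234), 22.25945472717285) [498.33282657 187.3495147  130.04088124] [ 3.14155591e+00  8.10817937e-05 -2.74489927e+00]
[498.14615173 189.16135406]
0.4520064183226309 60.94732046127319 [498.30703411 189.22236475  14.52478655]
0.45248113945113616 [-0.09050646 -0.82906016 -0.89222908] 5.3917
[ 580.08827942 -152.72087391  229.9597231 ] [ 3.14151665e+00 -5.45514597e-05  2.77413497e+00]
scene 409 [[-51.34523173 -32.26886296 222.30084418]
 [ 56.81443871  26.77572244 243.9734866 ]]
side 586 [[-53.32194824 -33.53369635 222.36066063]
 [ 55.20504975  19.59033513 244.68886631]]
2228 ((518.8104858398438, -124.35344696044922), (62.542205810546875, 47.51981735229492), 69.10527038574219)
7.1917
```

View pics/w2.png

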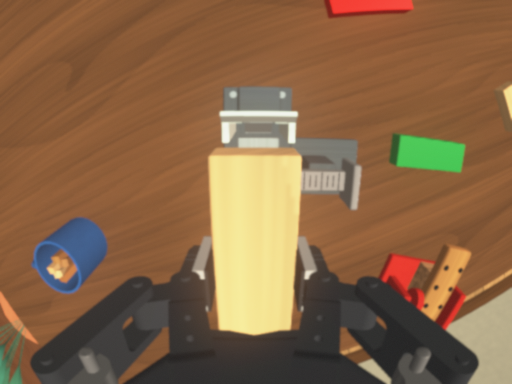

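The wrist view shows the held blank (255,240) aligned over the slot. The magazine's near end is at (259,115) and the jaw tab is at (355,185). Next I measure the relative offset from this same image.

```bash
python3 - <<'E'
from h import *
W=np.load("w2.npz")["W"]; m=np.array([580,-153.2,np.radians(-21.1)]); t=tomag(W,m); X,Y,Z=t[...,0],t[...,1],t[...,2]
def ex(n,k):
    q=t[k]; print(n,len(q),np.percentile(q,[.5,50,99.5],axis=0).round(1).tolist(), [round(float(v),1) for v in cv2.minAreaRect(q[:,:2].astype(np.float32))[1]],cv2.minAreaRect(q[:,:2].astype(np.float32))[2])
near=(abs(X)<140)&(abs(Y)<150)
ex("blank",near&(Z>205)&(abs(Y)<30)&(abs(X)<70)&(Z<250))
ex("blanktop",near&(Z>236)&(abs(Y)<26)&(abs(X)<70)&(Z<248))
ex("housing",near&(Z>108)&(Z<113.5)&(X<-60)&(abs(Y)<60))
ex("flare",near&(Z>115)&(Z<126)&(X<-50)&(abs(Y)<60))
ex("tab",near&(Z>100)&(Z<108)&(Y>75))
ex("tabface",near&(Z>70)&(Z<108)&(Y>80)&(abs(X)<40))
ex("base",near&(Z>8)&(Z<15))
for n in("scene","side"):
    Wc,_=cloud(n+"1.npz"); tt=tomag(Wc,m); q=tt[(tt[...,2]>237)&(tt[...,2]<246)&(abs(tt[...,1])<24)&(abs(tt[...,0])<65)]
    print(n,len(q),np.percentile(q,[1,50,99],axis=0).round(1).tolist())
E
```

```text
blank 16521 [[-54.9, -28.2, 221.7], [-15.8, 1.5, 239.7], [41.0, 26.8, 248.9]] [101.0, 59.0] 10.322637557983398
blanktop 15419 [[-54.7, -21.7, 237.1], [-16.1, 1.5, 239.7], [41.1, 23.1, 246.6]] [51.9, 99.5] 89.95856475830078
housing 1164 [[-91.1, -21.3, 108.4], [-80.0, 4.8, 111.4], [-60.2, 33.2, 113.3]] [62.2, 31.0] 89.33283233642578
flare 693 [[-69.7, -25.7, 115.0], [-66.1, 4.7, 121.2], [-61.7, 35.2, 124.3]] [8.0, 61.6] 0.30189716815948486
tab 385 [[-22.8, 92.6, 100.2], [-2.5, 95.8, 104.0], [19.6, 100.8, 106.0]] [8.4, 42.9] 89.86534881591797
tabface 998 [[-22.8, 80.3, 70.9], [-3.2, 93.2, 93.4], [19.8, 100.5, 105.9]] [20.9, 43.2] 89.98686218261719
base 2563 [[-95.0, -34.4, 8.6], [-31.5, 56.4, 12.4], [32.5, 127.4, 14.6]] [188.4, 101.2] 58.4322395324707
scene 291 [[-51.4, -21.7, 237.2], [7.6, -0.9, 239.8], [56.9, 20.4, 244.1]]
side 312 [[-53.1, -22.1, 237.1], [14.2, -3.5, 239.0], [54.9, 19.8, 242.6]]
```

```bash
python3 - <<'E'
from h import *
m=np.array([580,-153.2,np.radians(-21.1)])
for n in("scene","side"):
    W,_=cloud(n+"0.npz"); t=tomag(W,m); X,Y,Z=t[...,0],t[...,1],t[...,2]
    def ex(s,k):
        q=t[k]; print(n,s,len(q),np.percentile(q,[2,50,98],axis=0).round(1).tolist() if len(q) else 0)
    ex("plate",(abs(X)<38)&(abs(Y)<30)&(Z>98)&(Z<106))
    ex("base",(abs(X)<100)&(Y<-15)&(Y>-60)&(Z>9)&(Z<16))
    ex("flare+",(X>55)&(X<95)&(abs(Y)<50)&(Z>105)&(Z<126))
    ex("flare-",(X<-55)&(X>-95)&(abs(Y)<50)&(Z>105)&(Z<126))
    ex("cheekL",(X<-45)&(X>-60)&(abs(Y)<50)&(Z>105)&(Z<126))
    ex("cheekR",(X>45)&(X<60)&(abs(Y)<50)&(Z>105)&(Z<126))
    ex("tab",(abs(X)<35)&(Y>80)&(Y<115)&(Z>99)&(Z<107))
p=cv2.imread("pics/scene0.png")[180:270,190:270];cv2.imwrite("pics/crop.png",cv2.resize(p,(530,600),interpolation=cv2.INTER_CUBIC))
E
```

```text
scene plate 175 [[-36.7, -16.1, 98.8], [0.9, 0.6, 102.4], [36.3, 18.7, 105.6]]
scene base 153 [[-87.2, -38.7, 9.2], [25.2, -32.3, 12.7], [92.9, -15.6, 15.6]]
scene flare+ 155 [[58.4, -27.1, 105.5], [68.0, 1.6, 111.6], [88.9, 31.4, 124.9]]
scene flare- 119 [[-90.0, -27.3, 105.4], [-65.1, 1.6, 114.4], [-58.8, 30.0, 123.9]]
scene cheekL 21 [[-59.7, -29.5, 105.4], [-58.5, -18.6, 111.5], [-46.2, 31.5, 118.8]]
scene cheekR 12 [[45.5, -29.7, 105.3], [56.7, -5.2, 109.9], [59.8, 30.4, 115.6]]
scene tab 26 [[-22.5, 89.6, 100.2], [0.6, 93.0, 103.2], [21.8, 97.4, 106.6]]
side plate 273 [[-36.4, -16.0, 98.5], [0.1, 0.4, 101.5], [36.3, 20.2, 104.3]]
side base 397 [[-91.6, -38.3, 9.2], [1.5, -28.2, 11.7], [90.6, -15.6, 15.5]]
side flare+ 154 [[56.3, -28.4, 106.1], [69.3, -3.4, 111.4], [88.4, 30.2, 122.0]]
side flare- 163 [[-89.1, -27.9, 105.6], [-66.6, -1.2, 111.9], [-56.0, 32.1, 122.3]]
side cheekL 44 [[-59.0, -28.3, 105.6], [-53.4, -1.4, 109.3], [-45.2, 33.2, 113.8]]
side cheekR 47 [[45.5, -30.6, 105.3], [53.2, -1.6, 110.8], [59.9, 32.7, 114.3]]
side tab 43 [[-20.5, 88.5, 100.0], [-1.1, 94.3, 102.3], [20.4, 100.1, 105.4]]
```

View pics/crop.png

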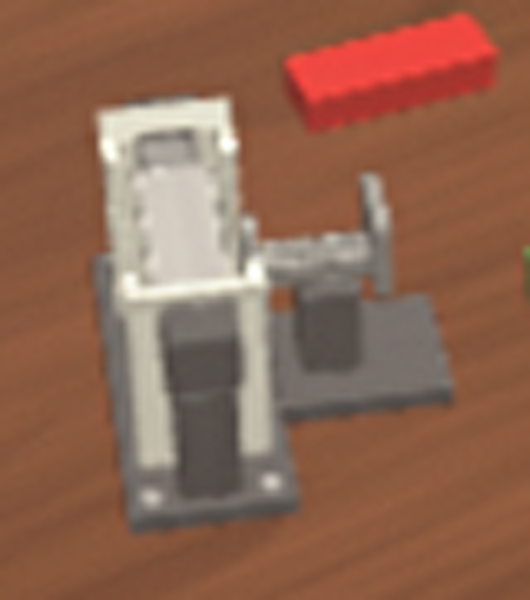

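External and wrist views agree: the blank must shift about +2.6 mm in magazine y and -1.2 mm in x. I'll apply that, then lower it.

```bash
cat >> h.py <<'E'
YAW=np.radians(-21.1); C0=np.array([580,-153.2])
def M(x,y): # magazine (true, offset corrected in tool space) -> world
    y=y+2.8; x=x-1.0
    return C0+[np.cos(YAW)*x-np.sin(YAW)*y,np.sin(YAW)*x+np.cos(YAW)*y]
def ext(arm,tag,m):
    out=[]
    for n in("scene","side"):
        p,d=arm.camera(n); np.savez(f"{n}{tag}.npz",p=p,d=d,**arm.camera_params(n)); cv2.imwrite(f"pics/{n}{tag}.png",p)
        out.append((n,tomag(cloud(f"{n}{tag}.npz")[0],m)))
    return out
E
python3 - <<'E'
from h import *
from bench import arm
o=[np.pi,0,np.pi+YAW]
arm.move_l([*M(0,0),150],ori=o); arm.dwell(.2); print(arm.current_eef_pos(),arm.current_force())
f=arm.move_l([*M(0,0),116.2],vel=30,f_stop=10)
print(f,arm.current_eef_pos(),arm.current_force(),arm.current_width(),arm.current_time())
W,p=wcloud(arm); cv2.imwrite("pics/w3.png",p)
E
```

```text
[ 580.53991912 -150.35515618  150.9542497 ] [ 0.14149725  0.19117094 -1.23883643]
False [ 580.09422693 -150.24848498  116.46213986] [-1.73346868 -0.16034074  3.01665732] 0.4531556119833904 9.35
```

View pics/w3.png

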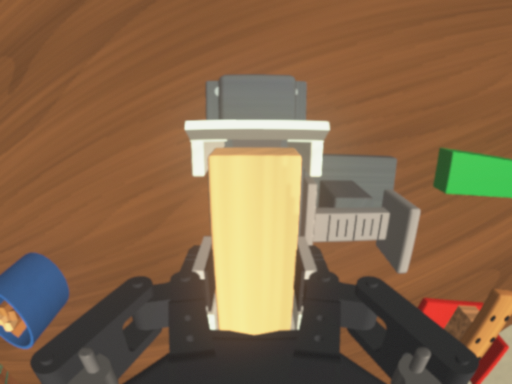

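The blank (255,240) sits between the cheeks (inner edges about 205 and 311 px), centred, and resting on the follower with about 4 N. I'll release it, rise and check the pose before pressing.

```bash
python3 - <<'E'
from h import *
from bench import arm
arm.grip(1.0); 
arm.move_l([*M(0,0),190],vel=120); arm.grip(0.0); arm.dwell(.1)
W,p=wcloud(arm); cv2.imwrite("pics/w4.png",p)
m=np.array([*C0,YAW])
for n,t in ext(arm,4,m)+[("wrist",tomag(W,m))]:
    q=t[(abs(t[...,0])<62)&(abs(t[...,1])<25)&(t[...,2]>122.5)&(t[...,2]<131)]; h=t[(abs(t[...,0])<95)&(abs(t[...,0])>60)&(abs(t[...,1])<45)&(t[...,2]>107)&(t[...,2]<125)]
    print(n,len(q),np.percentile(q,[1,50,99],axis=0).round(1).tolist(),"mag",np.percentile(h,[1,99],axis=0).round(1).tolist())
    A=np.c_[q[:,:2],np.ones(len(q))]; print("slope",np.linalg.lstsq(A,q[:,2],rcond=None)[0])
print(arm.current_time(),arm.current_force())
E
```

```text
scene 302 [[-53.8, -19.7, 122.7], [3.1, -0.3, 126.2], [55.2, 20.2, 130.1]] mag [[-88.0, -27.7, 107.5], [89.2, 32.1, 124.5]]
slope [-4.74077582e-03  2.51461283e-03  1.26258849e+02]
side 427 [[-53.6, -19.3, 122.7], [1.0, -0.0, 125.6], [53.5, 23.2, 128.6]] mag [[-88.3, -28.4, 107.9], [88.4, 33.1, 124.1]]
slope [5.51243225e-04 4.86473560e-03 1.25583559e+02]
wrist 5950 [[-55.6, -15.6, 124.5], [-21.4, 3.7, 126.4], [22.0, 22.9, 127.9]] mag [[-90.3, -24.7, 109.2], [-60.4, 34.6, 123.7]]
slope [-5.15100043e-04  8.78769947e-04  1.26334566e+02]
11.7083 [ 0.80313001  0.04280338 -0.7408892 ]
```

View pics/w4.png

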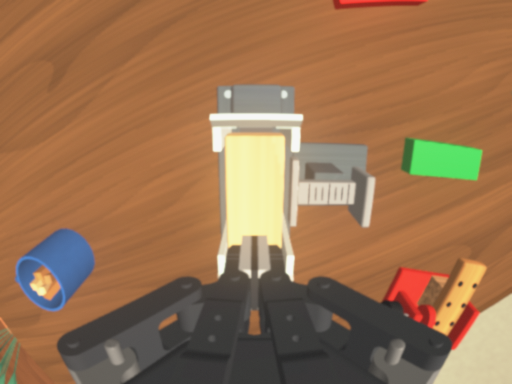

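The blank lies level with its top at 126 mm and is centred (255,190). The closed fingertips (252,250) are above its middle, so I press.

```bash
python3 - <<'E'
from h import *
from bench import arm
arm.move_l([*M(0,-0.8),140],vel=100)
f=arm.move_l([*M(0,-0.8),88],vel=30,f_stop=45); arm.dwell(.2)
print(f,arm.current_eef_pos(),arm.current_force(),arm.current_time())
arm.move_l([*M(0,-0.8),180],vel=80); arm.dwell(.4)
W,p=wcloud(arm); cv2.imwrite("pics/w5.png",p)
m=np.array([*C0,YAW])
for n,t in ext(arm,5,m)+[("wrist",tomag(W,m))]:
    q=t[(abs(t[...,0])<38)&(abs(t[...,1])<25)&(t[...,2]>70)&(t[...,2]<135)]
    print(n,len(q),np.percentile(q,[1,50,99],axis=0).round(1).tolist())
    q=q[abs(q[:,2]-np.median(q[:,2]))<5];A=np.c_[q[:,:2],np.ones(len(q))]; print("slope",np.linalg.lstsq(A,q[:,2],rcond=None)[0])
print(arm.current_time())
E
```

```text
True [ 580.99551565 -151.23796631  121.82415971] [2.04820861 0.92429303 4.97411083] 13.4
scene 213 [[-36.8, -19.7, 117.6], [3.6, 0.3, 126.3], [37.2, 20.0, 130.5]]
slope [3.29064556e-05 1.60846713e-02 1.26235618e+02]
side 566 [[-37.3, -20.1, 74.7], [0.2, -12.8, 123.1], [37.0, 22.7, 128.5]]
slope [4.57783545e-03 5.00646855e-02 1.24740444e+02]
wrist 4437 [[-37.5, -15.6, 124.8], [-13.2, 4.2, 126.4], [18.3, 23.1, 127.8]]
slope [1.10599544e-07 1.58717131e-04 1.26352356e+02]
14.8333
```

View pics/w5.png

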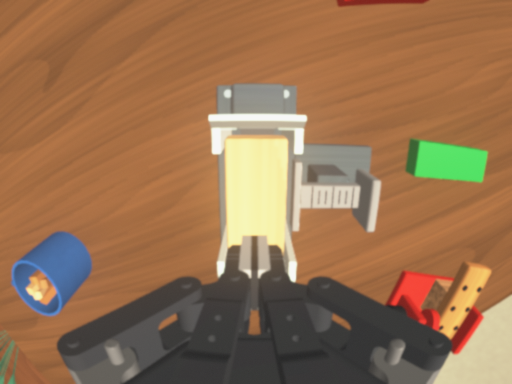

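The f_stop tripped at TCP z 121.8, although the settled force was only the spring's. The picture shows the blank back up and level at (256,190), unmoved. I'll repeat in small steps and read the force each time.

```bash
python3 - <<'E'
from h import *
from bench import arm
xy=M(0,-0.8)
arm.move_l([*xy,138],vel=100)
for z in range(134,87,-3):
    f=arm.move_l([*xy,z],vel=20,f_stop=60); 
    F=np.array(arm.current_force()); p=arm.current_eef_pos(); print(z,f,p.round(1) if hasattr(p,'round') else p,F.round(1),np.round(arm.current_moment(),2))
    if f or abs(F[2])>30: break
print(arm.current_time())
W,p=wcloud(arm); cv2.imwrite("pics/w6.png",p)
E
```

```text
134 False [ 580.2 -151.1  134.4] [ 1.7 -1.   3.4] [-0.18 -0.43  0.01]
131 False [ 580. -151.  131.] [ 2.9 -0.8  2.8] [-0.16 -0.52  0.02]
128 False [ 579.9 -151.   128. ] [ 2.  -0.8  3.2] [-0.22 -0.46 -0.  ]
125 False [ 579.9 -151.   125. ] [ 3.5 -0.1  3.6] [-0.19 -0.48  0.02]
122 False [ 580.1 -151.1  122.8] [-0.6  0.5 15.8] [ 0.09  0.21 -0.05]
119 False [ 580.3 -151.1  119.5] [ 3.  -0.9  5.8] [-0.25 -0.75 -0.02]
116 False [ 579.9 -151.   116. ] [ 3.3 -1.   3.5] [-0.18 -0.58  0.02]
113 False [ 579.8 -151.   113. ] [ 2.9 -0.6  3.2] [-0.12 -0.59  0.03]
110 False [ 579.9 -150.9  110. ] [ 3.  -0.8  4.2] [-0.14 -0.58 -0.  ]
107 False [ 579.8 -151.   107.1] [ 3.2 -0.3  4.5] [-0.17 -0.61 -0.  ]
104 False [ 579.8 -151.   104. ] [ 2.2 -0.   5.1] [-0.19 -0.58 -0.02]
101 False [ 579.8 -151.   101.1] [ 2.6 -0.3  5.2] [-0.13 -0.58 -0.01]
98 False [ 579.8 -151.    98.1] [ 3.  -1.2  5.8] [-0.13 -0.57 -0.02]
95 False [ 579.9 -151.    95.1] [ 2.4 -0.3  6.4] [-0.11 -0.49  0.05]
92 False [ 579.9 -151.    92.2] [ 1.6 -1.1  7.3] [-0.12 -0.4  -0.02]
89 False [ 579.8 -151.    89.2] [1.9 0.3 7.7] [-0.12 -0.37  0.01]
20.25
```

View pics/w6.png

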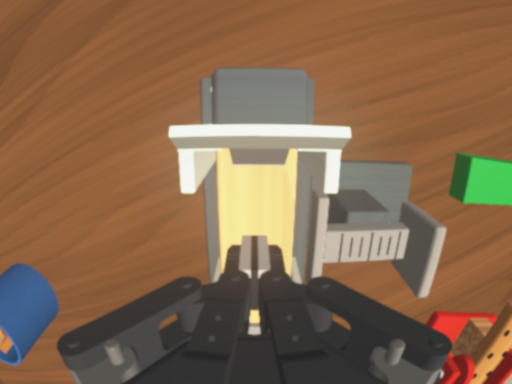

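It went past the bump, and the near catch (258,157) now shows over the blank's end. I'll go slightly deeper, lift off and verify.

```bash
python3 - <<'E'
from h import *
from bench import arm
xy=M(0,-0.8)
arm.move_l([*xy,87.6],vel=20); arm.dwell(.2); print(arm.current_eef_pos(),arm.current_force())
arm.move_l([*xy,180],vel=80); arm.dwell(.4)
W,p=wcloud(arm); cv2.imwrite("pics/w7.png",p)
m=np.array([*C0,YAW])
for n,t in ext(arm,7,m)+[("wrist",tomag(W,m))]:
    q=t[(abs(t[...,0])<38)&(abs(t[...,1])<28)&(t[...,2]>74)&(t[...,2]<135)]
    print(n,len(q),np.percentile(q,[1,50,99],axis=0).round(1).tolist())
    q=q[abs(q[:,2]-np.median(q[:,2]))<4];A=np.c_[q[:,:2],np.ones(len(q))]; print("slope",np.linalg.lstsq(A,q[:,2],rcond=None)[0])
    q=t[(abs(t[...,0])<35)&(t[...,1]>75)&(t[...,1]<112)&(t[...,2]>99)&(t[...,2]<107)]; print("tab",len(q),np.percentile(q,[2,98],axis=0).round(1).tolist())
print(arm.current_time())
E
```

```text
[ 579.84350549 -150.98594322   87.86100836] [ 1.54089888 -0.49045248  7.86274885]
scene 151 [[-37.7, -19.4, 79.7], [-9.7, -0.3, 84.2], [24.1, 19.1, 87.7]]
slope [1.14251749e-02 9.55513832e-04 8.45585236e+01]
tab 25 [[-20.1, 89.0, 99.6], [19.9, 97.2, 106.1]]
side 360 [[-37.0, -20.1, 74.3], [-0.0, -4.2, 83.0], [37.1, 23.5, 87.0]]
slope [-5.77647643e-04  2.10191196e-02  8.33124862e+01]
tab 33 [[-18.4, 88.3, 99.3], [20.6, 100.6, 104.5]]
wrist 4089 [[-37.3, -15.4, 82.8], [-4.5, 3.8, 84.4], [36.0, 23.2, 85.9]]
slope [-1.34951861e-03  4.16414584e-04  8.43628651e+01]
tab 555 [[-22.7, 92.6, 99.6], [19.0, 100.4, 105.6]]
22.6083
```

Latched: the top is at 84.4 mm and level, with the hand clear. Now for the jaw.

```bash
python3 - <<'E'
from h import *
from bench import arm
n=np.array([-np.sin(YAW),np.cos(YAW)])
arm.move_l([*M(0,150),180],vel=200); arm.move_l([*M(0,150),90],vel=120); arm.dwell(.2)
f0=np.array(arm.current_force())[:2]@n
Y=lambda:(np.array(arm.current_eef_pos())[:2]-C0)@n-2.8
arm.move_l([*M(0,122),90],vel=60); print(Y(),np.array(arm.current_force())[:2]@n-f0)
for y in np.arange(120,85,-2):
    s=arm.move_l([*M(0,y),90],vel=15,f_stop=12); F=np.array(arm.current_force())[:2]@n-f0
    print(y,s,round(Y(),1),round(F,1),round(arm.current_time(),1))
    if F>6 and (s or y<112): break
E
```

```text
122.00211108114667 1.5198711374413985
120 False 120.1 1.7 25.5
118 False 117.9 0.6 25.8
116 False 115.8 2.4 26.1
114 False 113.8 1.1 26.4
112 False 111.9 -0.2 26.6
110 False 109.9 1.4 26.9
108 False 107.8 0.4 27.2
106 False 105.8 1.3 27.5
104 False 103.8 1.1 27.8
102 False 101.8 2.1 28.1
100 False 99.9 2.3 28.3
98 False 98.9 7.3 28.6
```

```bash
python3 - <<'E'
from h import *
from bench import arm
n=np.array([-np.sin(YAW),np.cos(YAW)])
arm.dwell(.2); print(np.array(arm.current_force())[:2]@n)
m=np.array([*C0,YAW])
W,p=wcloud(arm); cv2.imwrite("pics/w8.png",p)
for k,t in ext(arm,8,m)+[("wrist",tomag(W,m))]:
    q=t[(abs(t[...,0])<22)&(t[...,1]>60)&(t[...,1]<112)&(t[...,2]>99)&(t[...,2]<107)]; print("tab",k,len(q),np.percentile(q,[2,50,98],axis=0).round(1).tolist())
    q=t[(abs(t[...,0])<26)&(t[...,1]>14)&(t[...,1]<60)&(t[...,2]>60)&(t[...,2]<90)]; print(k,len(q),np.histogram(q[:,1],bins=range(14,60,3),weights=q[:,2])[0]/np.maximum(1,np.histogram(q[:,1],bins=range(14,60,3))[0]))
E
```

```text
6.370187252109962
tab scene 38 [[-14.5, 77.2, 99.7], [6.5, 84.1, 103.2], [20.0, 108.8, 106.5]]
scene 95 [84.24869522 83.4266122  81.49940457 80.87826404 77.76158216 78.10583921
 77.24000489 78.536212   78.56119094 76.30155909 76.45152264 76.34333367
 75.24043475 73.95540747 71.70003185]
tab side 59 [[-21.3, 77.7, 99.7], [-2.2, 83.1, 103.2], [18.8, 102.8, 106.3]]
side 89 [83.5327671  83.73902963 82.52870294 80.9767313  80.3296773  78.3703233
 78.52450699 77.6542891  77.80198534 77.18341933 78.45912693 77.6089043
 76.20539319 78.56003231 73.6310467 ]
tab wrist 1191 [[-21.6, 81.2, 99.4], [-11.0, 87.1, 104.0], [2.2, 110.9, 106.6]]
wrist 4512 [84.46999501 84.46429796 83.60166215 81.66163116 77.56190125 76.07369489
 77.36029052 77.50210237 77.38491442 77.38325228 77.22825465 77.37851835
 77.33264294 77.23282274 76.13911299]
```

View pics/w8.png

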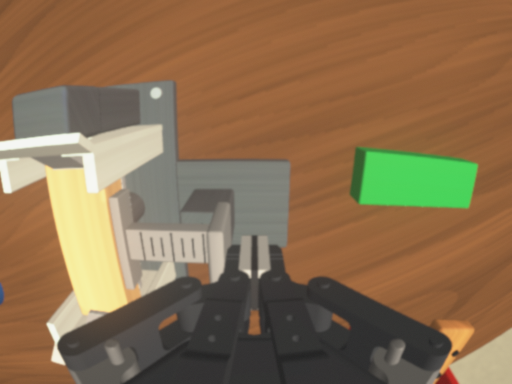

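The jaw face (122,225) is against the blank's side, and the tab has moved about 11 mm. I'll firm it slightly, then back off and hand in after a final check.

```bash
python3 - <<'E'
from h import *
from bench import arm
n=np.array([-np.sin(YAW),np.cos(YAW)])
arm.move_l([*M(0,97.3),90],vel=10,f_stop=10); arm.dwell(.3); print(np.array(arm.current_force())[:2]@n,(np.array(arm.current_eef_pos())[:2]-C0)@n-2.8)
arm.move_l([*M(0,150),90],vel=80); arm.move_l([*M(0,150),180],vel=120); arm.move_l([*M(0,75),210],vel=150); arm.dwell(.3)
m=np.array([*C0,YAW]); W,p=wcloud(arm); t=tomag(W,m)
def e(s,q): print(s,len(q),np.percentile(q,[1,50,99],axis=0).round(1).tolist())
s=(abs(t[...,0])<26)
e("tab",t[s&(t[...,1]>60)&(t[...,1]<112)&(t[...,2]>101)&(t[...,2]<107)])
e("blank",t[s&(abs(t[...,1])<28)&(t[...,2]>82.8)&(t[...,2]<88)])
e("jawface top",t[s&(t[...,1]>10)&(t[...,1]<32)&(t[...,2]>79)&(t[...,2]<82.3)])
print(arm.current_time())
E
```

```text
8.147575252929046 98.62028766013977
tab 452 [[-22.9, 81.1, 101.6], [-2.2, 85.2, 104.1], [19.2, 88.9, 105.8]]
blank 2157 [[-25.5, -16.2, 83.0], [-1.1, 3.8, 84.4], [25.5, 22.7, 85.9]]
jawface top 357 [[-25.3, 22.3, 79.2], [1.2, 25.8, 81.2], [25.6, 31.0, 82.2]]
32.275
```

```bash
python3 -c "
from bench import arm
print(arm.hand_in())"
```

```text
the job is handed in; nothing more can be done
None
```

The long blank is latched level under both catches, the jaw bears on its side, and the job is handed in at about 32 s on the robot's clock; hand-in gave no verdict, and I did not re-measure the offcut, hammer or mug, which the arm was kept clear of.

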